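# Lock a mounted specimen into its carrier and tip-test it

### The job

Stand the blue specimen in the pocket of the aluminium carrier, let go of it, and swing the orange latch fully shut over it. Then take the carrier by its black handle, draw it up out of its cradle and tip it to about 45 degrees (whichever way suits you) to prove that the latch keeps the specimen in. Finish still holding it there, steady and tipped, all of it well clear of the desk (its middle some 20 cm up), and leave the other specimens and the vial where they stand.

Things in the scene. Friction and masses are not known exactly. Their poses are not given: they have to be found in the camera images.
- blue_specimen: loose blue resin block with a steel inlay in its top, 32 (own x) x 24 (own y) x 44 mm tall, about 60 g, standing upright on the desk; origin at the centre of its underside, z up. It and the two other specimens swap places between runs.
- white_specimen: bystander: white resin block with a copper inlay, same size as the blue one, origin at the centre of its underside
- green_specimen: bystander: green resin block with a brass inlay, same size as the blue one, origin at the centre of its underside
- vial: bystander: amber glass jar with black cap, 34 mm diameter, 60 mm tall, origin at the centre of its underside
- cradle: fixed grey docking cradle, an open tray 140 (x) x 100 (y) mm outside, floor 6 mm thick, walls 8 mm thick with their tops 18 mm above the desk; the carrier lies in it with 2 mm play all round; origin at the centre of its underside on the desk
- carrier: loose aluminium carrier, a plate 120 (x) x 80 (y) x 22 mm, about 0.3 kg, lying level in the cradle with its underside 6 mm and its top face 28 mm above the desk; origin at the centre of its underside, z out of the top face. The centre of mass lies 15 to 32 mm from the handle, towards the pocket. On top at own x = -32 mm stands the black handle; at own x = +35 mm is the rectangular pocket; the latch post (10 mm diameter) stands at own (35, -30) mm.
- handle (a point): centre of the carrier's black handle, an upright fin 36 mm long (carrier x), 14 mm thick (carrier y, the way to grip it) and 50 mm tall; this point is 25 mm above the plate's top face and 25 mm below the fin's top; axes as the carrier's
- pocket (a point): centre of the pocket's flat floor, in the carrier; the pocket is 35 (carrier x) x 27 (carrier y) mm wide and 16 mm deep below the plate's top face, with a 2 mm chamfer at the mouth. The block's 32 mm side goes along carrier x (either way round); seated, its underside is on this point and it stands 28 mm out of the plate. With the latch open there is room to hold the block by its two ends along carrier x. Axes as the carrier's.
- latch_pivot (a point): top of the upright axis on which the latch turns, on the carrier at (35, -30) mm, 32 mm above the plate's top face (mid-thickness of the latch arm); axes as the carrier's
- latch_knob (a point): middle of the upright round orange knob on the latch: 12 mm diameter, 26 mm tall, this point 13 mm above the top of the latch arm; it lies 36 mm from the pivot axis. The knob's foot (top of the latch arm) is 34.5 mm, its top 60.5 mm above the plate's top face. The arm is 12 mm wide, 5 mm thick and ends 10 mm beyond the knob's axis.
- latch (a joint): angle of the latch about the carrier's upright axis, rad. 0 = fully shut, against its stop: the arm points along carrier +y from the pivot, over the middle of the block, 1.5 mm above its top. It opens clockwise seen from above: at pi/2 the arm points along carrier +x; open stop at 2.2. At angle a the knob lies at pivot + 36 mm (sin a, cos a) in carrier x, y. It starts open, at 1.6 to 2.1; light friction (about 1 N at the knob) keeps it where it is left, no spring.
There are look-alikes about, which are no part of the job. Of the things that look like the carrier, the larger one is meant.

How it is judged:
On the way, in this order (a step that is already met when the one before it is completed fails the run):
1. the blue specimen stands in the carrier's pocket, down on its floor, and is let go, the latch still open and the carrier in its cradle (distance between blue_specimen and pocket below 0.005 m and angle between the z axis of blue_specimen and the z axis of carrier, either way round below 0.12 rad and contact force between the fingers and blue_specimen below 0.05 N and value of joint latch above 0.5 rad and distance between carrier and cradle below 0.015 m), for 0.1 s.
2. the latch is shut over the seated specimen, the carrier still in its cradle (value of joint latch below 0.2 rad and distance between blue_specimen and pocket below 0.006 m and distance between carrier and cradle below 0.015 m), for 0.1 s.
3. the carrier is drawn up out of the cradle, in the fingers (height (world z) of carrier above 0.06 m and contact force between carrier and cradle below 0.05 N and contact force between the fingers and carrier above 1 N), for 0.1 s.
At the end, for the whole second after the job is handed in: The fingers hold the carrier still, its underside centre over 130 mm up, clear of the cradle, tipped 32 to 58 degrees any way; latch within 0.2 rad of shut, blue specimen square in its pocket within 7 mm of its seat; other specimens and vial within 30 mm of their starts (height (world z) of carrier above 0.13 m and angle between carrier's own z axis and vertical between 0.56 and 1.01 rad and contact force between the fingers and carrier above 1 N and contact force between carrier and cradle below 0.05 N and linear speed of carrier below 0.03 m/s and angular speed of carrier below 0.2 rad/s and value of joint latch below 0.2 rad and distance between blue_specimen and pocket below 0.007 m and angle between the z axis of blue_specimen and the z axis of carrier, either way round below 0.2 rad and distance of each of white_specimen, green_specimen, vial from where it was at the start of the episode below 0.03 m); the arm keeps its last pose, push and grip.
It fails at once if another specimen or the vial is pushed away or knocked over (distance of any of white_specimen, green_specimen, vial from where it was at the start of the episode above 0.03 m or angle between any of white_specimen, green_specimen, vial's own z axis and vertical above 0.6 rad).
It also fails if it takes over 64 s, if anything falls off the work surface, if the arm or the gripper's body presses on something with over 40 N, if the wrist force passes 120 N, or if a joint passes its speed limit or range.

### The arm

A 6-joint arm with a two-finger parallel gripper is mounted at the origin on the work surface. World frame = base frame: x ahead of the robot, y to its left, z up, the work surface at z = 0. Lengths are in m, angles in rad, forces in N, time in s.
With the tool pointing down it reaches from about 0.3 to 0.825 m from the base axis. Payload 5.4 kg.
Tool frame: the origin (TCP) lies at the very end of the fingers, on their centre line; the grasp point (between the pads) lies 19 mm behind it; z points along the fingers, x is the direction in which the jaws open and shut, and the axes are right-handed (so a half turn about z gives the same grasp; the last joint's range is limited). The gripper opens to 92 mm and grips with 3 to 60 N. Pads are 20 mm wide; open, the fingers measure 128 mm over their backs; the gripper's body (75 mm by 189 mm) begins 69 mm behind the grasp point.
Start: joints at [-1.398, 0.158, 1.597, -0, 1.386, -0.21], TCP at [0.215, -0.533, 0.215] pointing down, gripper open.
Joint ranges: [-2.91, 2.91], [-0.94, 2.29], [0.18, 2.7], [-1.29, 4.43], [0.17, 2.64], [-3, 3]. Speed limits (rad/s): [2.57, 2.57, 3.14, 3.14, 3.14, 3.14].

### API

Orientations are given as a rotation vector (axis times angle).
In Python, from workcell import bot gives the robot as it stands. Calls block until the motion is done:
- bot.goto(position, orientation): joint-space move of the TCP to a pose.
- bot.line_to(position, rot=None, max_speed=0.15): straight line of the TCP; rot=None keeps the orientation; max_speed is the mean speed in m/s.
- bot.set_joints(angles): joint-space move.
- bot.set_gripper(opening, newtons=None): opening from 0.0 (shut) to 1.0 (fully open); newtons is the grip in N (None keeps the last); returns when the fingers have stopped.
- bot.hold(seconds).
- bot.inverse_kinematics(position, orientation): joint angles nearest the present ones, or None.
- bot.read_camera(name): name is "scene" or "top" or "wrist"; returns a dict with "pixels" (400x640x3 uint8, blue, green, red), "fx", "fy", "cx", "cy" (pixels), "R" (3x3) and "t" (3): a world point X has camera coordinates R X + t. Camera axes: x right, y down, z forward; pixel columns grow to the right and rows downward; lengths in m; the calibration is good to about 2 mm. A picture is of the moment at which its call begins. There is no depth.
A pose or a line that the arm cannot do raises bot.MotionError and nothing moves.
- bot.job_done(): hands the job in, once; it reports no verdict.
Readings, each from a call of its own:
- bot.current_clock(): time.
- bot.current_joints(): joint angles.
- bot.current_joint_vel(): joint speeds.
- bot.current_effort(): joint torques, N m.
- bot.current_ee_pos(): TCP position.
- bot.current_tool_rot(): TCP orientation.
- bot.current_contact_force(): force on the tool from outside, world axes, zero at the start.
- bot.current_ft_torque(): the same for the moment, N m.
- bot.current_opening(): opening from 0.0 (shut) to 1.0 (fully open).
Only numpy, scipy, OpenCV 4.12 (cv2) and the standard library are available. Lean on these libraries where they do the work, as an engineer would, in place of code of your own. Each camera call takes 0.05 s, during which the arm holds its last target.

## Working session

There is one attempt and no reset: what is moved stays moved. The work goes in short steps, each a Python script; the robot and the scene stay as the last script left them, time stands still between calls to the robot, and variables do not carry over. Pictures are saved under pics/ and viewed, and the job is handed in when it is done.

```bash
ls; mkdir -p pics; python3 - <<'E'
from workcell import bot
import cv2,numpy as np
for n in ["scene","top","wrist"]:
    c=bot.read_camera(n); cv2.imwrite(f"pics/{n}0.png",c["pixels"])
    R=np.array(c["R"]);t=np.array(c["t"])
    print(n,c["fx"],c["fy"],c["cx"],c["cy"],(-R.T@t).round(3),R.round(3).tolist())
print(bot.current_clock(),bot.current_tool_rot(),bot.current_ee_pos(),bot.current_opening())
E
```

```text
pics
scene 419.40453110041295 419.40453110041295 319.62874390913987 193.4768477409505 [0.937 0.555 0.627] [[-0.821, 0.571, 0.021], [0.364, 0.552, -0.75], [-0.44, -0.608, -0.661]]
top 470.0759653083747 470.0759653083747 316.9269603303083 200.06891733319196 [0.527 0.07  1.011] [[-0.005, -1.0, 0.02], [-0.999, 0.004, -0.032], [0.032, -0.02, -0.999]]
wrist 275.6197298774201 275.6197298774201 320.2378492453236 197.45740244338612 [ 0.286 -0.505  0.384] [[0.372, -0.928, -0.001], [-0.894, -0.359, 0.267], [-0.249, -0.098, -0.964]]
0.15 [-2.60265570e+00  1.75769400e+00  1.57734365e-03] [ 0.21465555 -0.5329182   0.21386497] 1.0010985313107663
```

View pics/scene0.png

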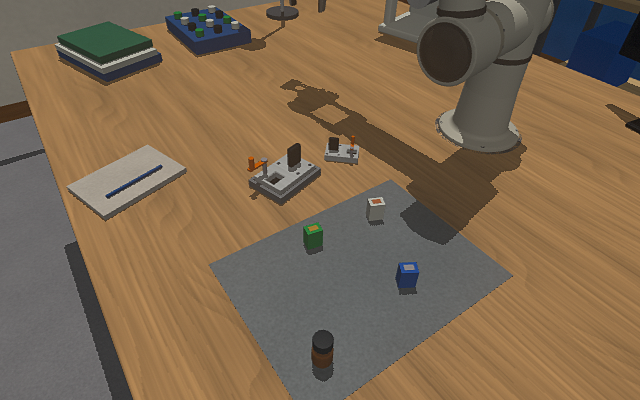

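View pics/top0.png

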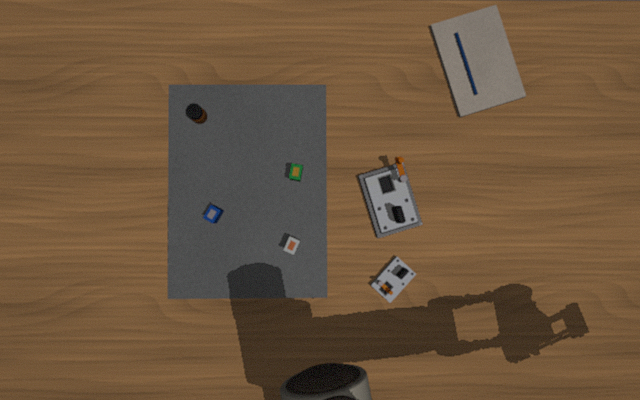

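View pics/wrist0.png

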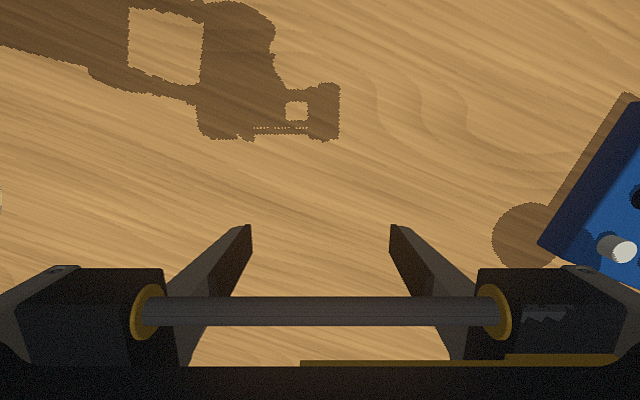

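The scene picture shows the blue specimen at scene (407,274) / top (213,213). The larger carrier is at scene (285,175) / top (390,200).

Candidates for each item:
- **Blue specimen:** the block at top (213,213). The blue rack (scene 207,30) and the blue pen (scene 135,181) only share its colour.
- **Bystander specimens:** green at top (296,172) and white at top (291,244).
- **Carrier:** the large one at top (390,200). The small look-alike is at top (393,279), with its own orange knob.

I choose the blue block with the steel inlay and the larger carrier in the tray.

```bash
cat > h.py <<'E'
from workcell import bot
import cv2,numpy as np
from scipy.spatial.transform import Rotation as Ro
def cam(n,save=None):
    c=bot.read_camera(n)
    c["R"]=np.array(c["R"]);c["t"]=np.array(c["t"])
    if save: cv2.imwrite("pics/"+save,c["pixels"])
    return c
def ray(c,u,v):
    d=c["R"].T@np.array([(u-c["cx"])/c["fx"],(v-c["cy"])/c["fy"],1.]); return -c["R"].T@c["t"],d
def onz(c,u,v,z):
    o,d=ray(c,u,v); return o+d*(z-o[2])/d[2]
def proj(c,X):
    q=c["R"]@np.asarray(X)+c["t"]; return np.array([c["fx"]*q[0]/q[2]+c["cx"],c["fy"]*q[1]/q[2]+c["cy"]])
def two(c1,p1,c2,p2):
    o1,d1=ray(c1,*p1);o2,d2=ray(c2,*p2)
    A=np.stack([d1,-d2],1);s=np.linalg.lstsq(A,o2-o1,rcond=None)[0]
    a=o1+s[0]*d1;b=o2+s[1]*d2;return (a+b)/2,np.linalg.norm(a-b)
def down(yaw): # tool z down, tool x at world yaw
    x=np.array([np.cos(yaw),np.sin(yaw),0]);z=np.array([0,0,-1.]);return Ro.from_matrix(np.stack([x,np.cross(z,x),z],1)).as_rotvec()
def crop(c,u0,v0,u1,v1,k,save):
    cv2.imwrite("pics/"+save,cv2.resize(c["pixels"][v0:v1,u0:u1],None,fx=k,fy=k,interpolation=cv2.INTER_CUBIC))
E
python3 - <<'E'
from h import *
c=cam("top"); crop(c,340,140,440,310,3.5,"car_top.png"); s=cam("scene"); crop(s,230,125,370,210,5,"car_sc.png")
for n,u,v,z in [("blue",213,213,.044),("green",296,172,.044),("white",291,244,.044),("vial",195,111,.06),("handle",396,213,.078),("pocket",387,184,.028),("knob",399,159,.088)]:
    print(n,onz(c,u,v,z).round(3))
print(down(0.0),bot.current_tool_rot(),Ro.from_rotvec(bot.current_tool_rot()).as_matrix().round(3))
E
```

```text
blue [0.532 0.263 0.044]
green [0.616 0.093 0.044]
white [0.468 0.104 0.044]
vial [0.739 0.297 0.06 ]
handle [ 0.53  -0.106  0.078]
pocket [ 0.591 -0.098  0.028]
knob [ 0.637 -0.112  0.088]
[3.14159265 0.         0.        ] [-2.60292961e+00  1.75795649e+00  9.40547650e-04] [[ 0.374 -0.928 -0.   ]
 [-0.928 -0.374  0.001]
 [-0.001 -0.    -1.   ]]
```

View pics/car_top.png

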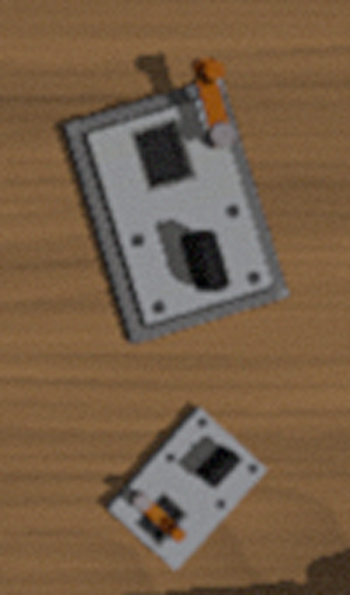

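View pics/car_sc.png

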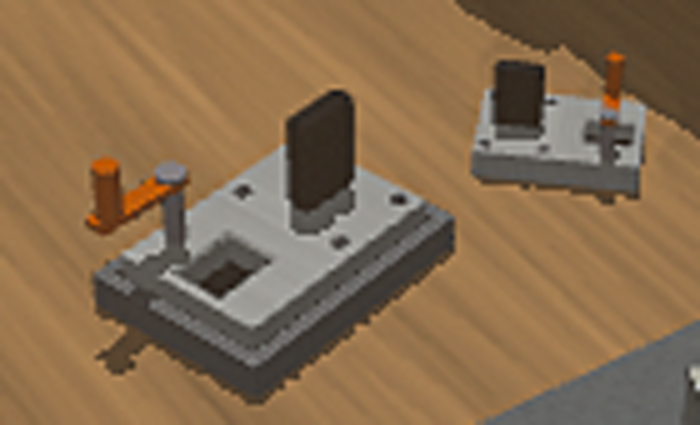

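```bash
python3 - <<'E'
from h import *
import pickle
out={}
for n,p,yaw in [("carA",[0.57,-0.07,0.27],0.31),("carB",[0.57,-0.12,0.27],0.31),("bl",[0.532,0.263,0.22],0.45)]:
    bot.goto(p,down(yaw)); bot.hold(0.15); out[n]=cam("wrist",n+".png"); print(n,bot.current_clock(),bot.current_ee_pos(),bot.current_joints().round(2) if hasattr(bot.current_joints(),'round') else bot.current_joints())
    out[n+"_top"]=cam("top")
out["scene"]=cam("scene")
pickle.dump(out,open("v.pkl","wb"))
E
```

```text
carA 2.5583 [ 0.5698933  -0.07063989  0.26989654] [-0.33  0.12  1.53 -0.    1.49 -0.64]
carB 3.125 [ 0.57003114 -0.11914339  0.27005732] [-0.41  0.15  1.5   0.    1.49 -0.72]
bl 4.8167 [0.53253857 0.26210208 0.22016486] [ 0.25  0.2   1.54 -0.    1.4  -0.19]
```

View pics/carA.png

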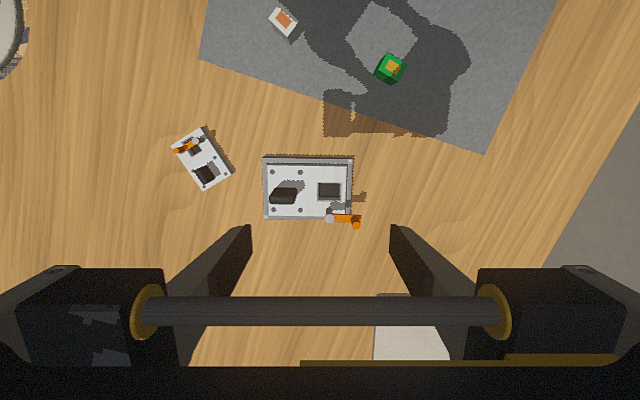

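View pics/carB.png

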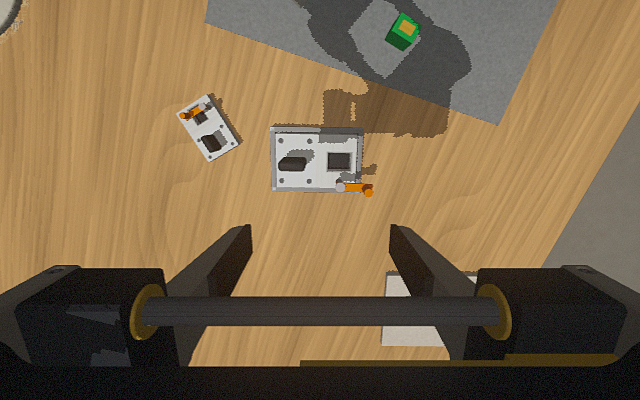

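View pics/bl.png

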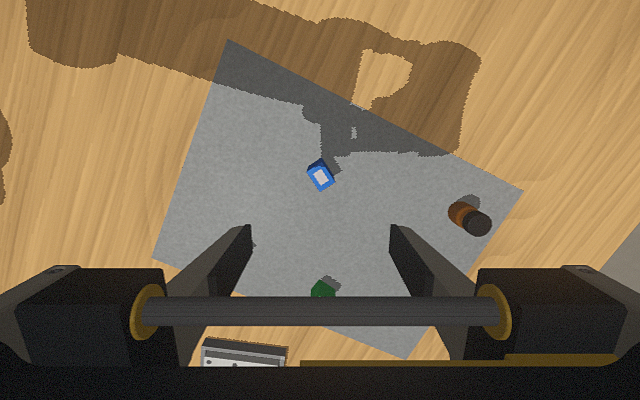

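carA and carB show the chosen carrier at wrist (307,187) and (318,159), with the pocket on the right side, the handle on the left, and the latch open to the right. bl shows the blue block with its steel inlay at (321,176). Next I'll measure the block's pose from closer.

```bash
cat >> h.py <<'E'
def bluetop(c,roi=None,zt=.044):
    """top face of blue block: blue rim + inlay -> its minAreaRect on plane zt"""
    im=c["pixels"];hsv=cv2.cvtColor(im,cv2.COLOR_BGR2HSV)
    m=cv2.inRange(hsv,(100,120,120),(125,255,255))
    if roi: 
        k=np.zeros_like(m);k[roi[1]:roi[3],roi[0]:roi[2]]=255;m&=k
    cs,_=cv2.findContours(m,cv2.RETR_EXTERNAL,cv2.CHAIN_APPROX_NONE)
    q=max(cs,key=cv2.contourArea)
    P=np.array([onz(c,*p[0],zt)[:2] for p in q],np.float32)
    (cx,cy),(w,h),a=cv2.minAreaRect(P*1000)
    if w<h: a+=90;w,h=h,w
    return np.array([cx,cy])/1000,(w,h),np.radians((a+90)%180-90),m
E
python3 - <<'E'
from h import *
import pickle
o=pickle.load(open("v.pkl","rb"))
c=o["bl"];r=bluetop(c,(290,150,350,200));print(r[:3]); crop(c,290,150,350,200,8,"bl_c.png")
t=o["carB_top"]; r=bluetop(t,(195,195,235,230));print(r[:3])
E
```

```text
(array([0.53087909, 0.26791211]), (31.489025115966797, 23.71097755432129), np.float64(-0.5508648180497754))
(array([0.53050183, 0.26687326]), (29.595958709716797, 21.40931510925293), np.float64(-0.53880376094697))
```

View pics/bl_c.png

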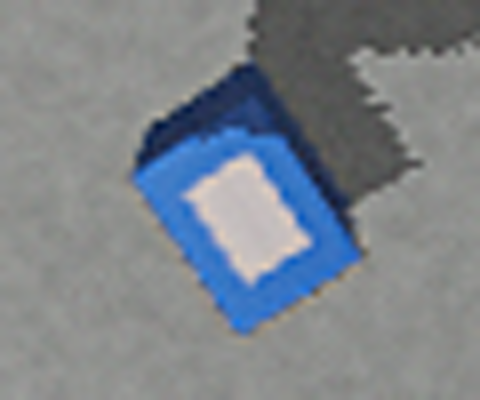

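```bash
python3 - <<'E'
from h import *
p=[0.5307,0.2675];y=-0.545
bot.set_gripper(0.7,20)
bot.goto([*p,0.14],down(y)); bot.hold(0.1); c=cam("wrist","bl2.png")
r=bluetop(c,(220,100,420,230));print(r[:3],bot.current_clock(),bot.current_joints()[5])
E
```

```text
(array([0.53074634, 0.26766406]), (30.569652557373047, 23.06698989868164), np.float64(-0.5456454883664108)) 6.5917 0.808059794473904
```

View pics/bl2.png

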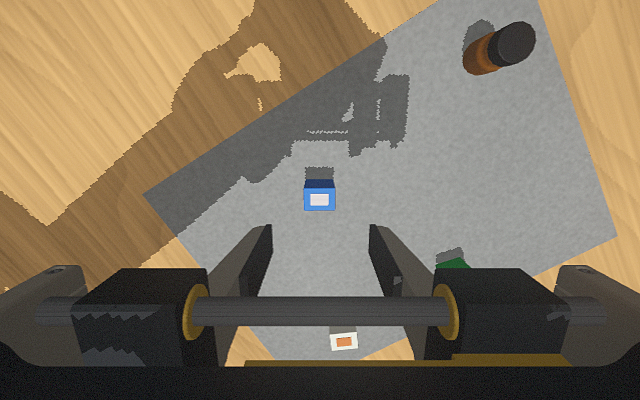

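The block sits square at wrist (320,195), and three measurements agree within 1 mm. I'll grasp it now.

```bash
python3 - <<'E'
from h import *
p=[0.5307,0.2676];y=-0.5455
bot.line_to([*p,0.0225],max_speed=0.12)
bot.set_gripper(0.0,25); print(bot.current_opening()*92,bot.current_ee_pos())
bot.line_to([*p,0.16],max_speed=0.15); print(bot.current_opening()*92,bot.current_contact_force(),bot.current_clock())
bot.goto([0.57,-0.02,0.24],down(0.31)); bot.hold(0.1); cam("wrist","car1.png"); print(bot.current_clock(),bot.current_ee_pos())
import pickle; pickle.dump(cam("wrist"),open("car1.pkl","wb"))
pickle.dump(cam("top","topc.png"),open("car1t.pkl","wb"))
E
```

```text
31.683718456746334 [0.53078651 0.26765405 0.0226803 ]
32.10216657712118 [-0.99727969  0.37212602 -0.83444675] 9.375
10.7583 [ 0.56981727 -0.01899184  0.23945202]
```

View pics/car1.png

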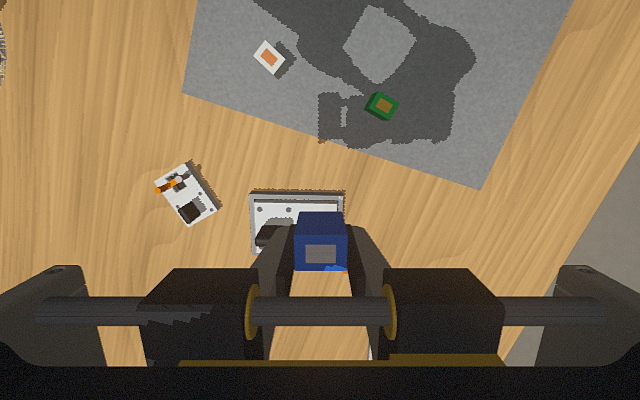

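The block is held at a 32 mm opening, and the carrier is half hidden behind it at wrist (298,220). I'll move to the -y side to get a clear close view.

```bash
python3 - <<'E'
from h import *
import pickle
bot.goto([0.59,-0.165,0.17],down(0.31)); bot.hold(0.15); c=cam("wrist","car2.png"); print(bot.current_clock(),bot.current_ee_pos())
pickle.dump(c,open("car2.pkl","wb"))
crop(c,200,80,440,260,3.3,"car2c.png")
E
```

```text
11.75 [ 0.59077774 -0.16357671  0.1713779 ]
```

View pics/car2c.png

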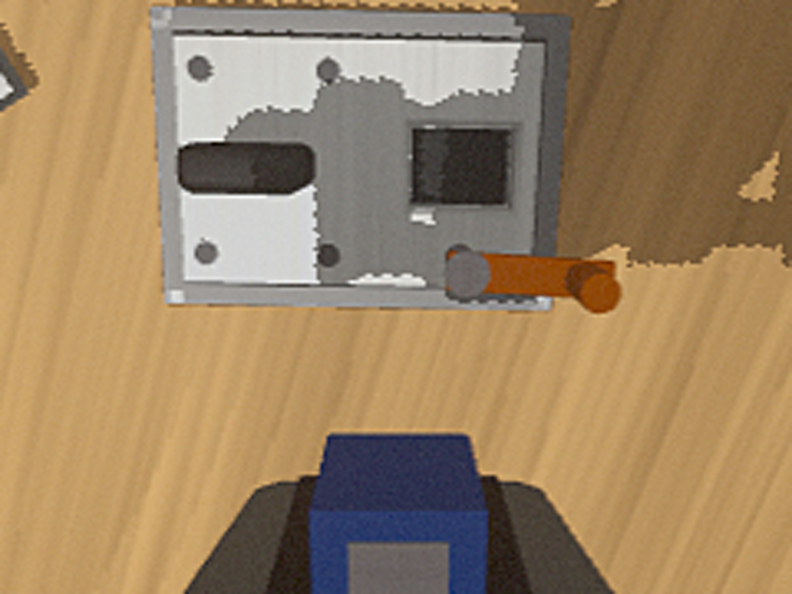

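```bash
python3 - <<'E'
from h import *
import pickle
c=pickle.load(open("car2.pkl","rb"))
def u(x,y): return x/3.3+200-.35,y/3.3+80-.35
def quad(m,z):
    cs,_=cv2.findContours(m,cv2.RETR_EXTERNAL,cv2.CHAIN_APPROX_NONE);q=max(cs,key=cv2.contourArea)
    P=np.array([onz(c,*p[0],z)[:2] for p in q],np.float32)*1000
    r=cv2.minAreaRect(P);(w,h),a=r[1],r[2]
    if w<h:a+=90;w,h=h,w
    return np.array(r[0])/1000,(w,h),np.radians(a)
g=cv2.cvtColor(c["pixels"],cv2.COLOR_BGR2GRAY)
print(g[128,315:365].tolist()); print(g[110:150,340].tolist())
for th in (55,70,80):
    m=np.zeros_like(g);m[112:146,318:362]=(g[112:146,318:362]<th)*255;print(th,quad(m,.026))
# plate corners by hand in crop, z=.028
for n,p in dict(tl=(174,37),tr=(548,40),bl=(183,283)).items(): print(n,onz(c,*u(*p),.028)[:2])
# chamfer outer corners
Q=np.array([onz(c,*u(*p),.028)[:2] for p in [(407,120),(519,121),(511,208),(408,207)]]);print(Q,Q.mean(0))
# pivot disc top & knob top
print("piv",onz(c,*u(468,272),.028+.0345),"knobtop",onz(c,*u(600,293),.0885))
# handle top
print("handle top",[onz(c,*u(*p),.078)[:2] for p in [(180,170),(315,167),(247,145),(247,193)]])
hsv=cv2.cvtColor(c["pixels"],cv2.COLOR_BGR2HSV)
E
```

```text
[122, 123, 126, 130, 126, 131, 123, 121, 112, 107, 30, 40, 57, 64, 62, 65, 60, 57, 65, 57, 43, 50, 44, 42, 48, 41, 39, 53, 42, 46, 45, 38, 43, 47, 42, 41, 37, 39, 63, 93, 83, 105, 112, 120, 130, 126, 130, 120, 67, 85]
[127, 126, 125, 128, 126, 127, 118, 102, 123, 31, 39, 48, 46, 50, 43, 43, 43, 45, 41, 44, 49, 39, 51, 43, 41, 45, 46, 43, 45, 45, 46, 44, 117, 109, 110, 122, 121, 121, 121, 120]
55 (array([ 0.59220953, -0.09491817]), (32.03208541870117, 23.83772850036621), np.float64(0.3108245216210094))
70 (array([ 0.59179364, -0.09505124]), (33.189178466796875, 23.838768005371094), np.float64(0.31082492109517285))
80 (array([ 0.5923374 , -0.09526254]), (33.863685607910156, 24.94830322265625), np.float64(0.2998366851479923))
tl [ 0.49053964 -0.0847577 ]
tr [ 0.60602522 -0.04856164]
bl [ 0.51293604 -0.16159113]
[[ 0.57021012 -0.08618341]
 [ 0.60564329 -0.0751263 ]
 [ 0.61270364 -0.10264726]
 [ 0.5792775  -0.11303354]] [ 0.59195864 -0.09424763]
piv [ 0.60172338 -0.12375637  0.0625    ] knobtop [ 0.63588503 -0.11500785  0.0885    ]
handle top [array([ 0.51301611, -0.11952964]), array([ 0.54905982, -0.10708252]), array([ 0.52922057, -0.10716036]), array([ 0.53269208, -0.11988826])]
```

The pocket is at about (0.592,-0.095), and the plate corners, pivot and handle all agree with it. Carrier yaw is 0.303 and the latch angle is about 1.62. I'll lower the block with force checks.

```bash
python3 - <<'E'
from h import *
P=[0.5923,-0.0948]; y=0.303
bot.goto([*P,0.13],down(y)); 
bot.line_to([*P,0.062],rot=down(y),max_speed=0.12); bot.hold(0.15)
f0=np.array(bot.current_contact_force());m0=np.array(bot.current_ft_torque());print(f0,m0)
s=cam("scene"); crop(s,230,90,370,210,5,"ins1.png")
for z in np.arange(0.058,0.0515,-0.002):
    bot.line_to([*P,z],max_speed=0.03); f=np.array(bot.current_contact_force())-f0; print(round(z,4),f.round(1),(np.array(bot.current_ft_torque())-m0).round(2),bot.current_ee_pos().round(4))
    if abs(f[2])>6: break
print(bot.current_clock())
E
```

```text
[-0.16948165  0.4457559  -0.08496782] [-0.02795769 -0.15197435 -0.03269023]
0.058 [-0.2 -1.3 -0.7] [-0.07 -0.    0.01] [ 0.5921 -0.0947  0.0577]
0.056 [ 0.4  0.3 -1. ] [-0.05  0.07  0.08] [ 0.5921 -0.0947  0.0558]
0.054 [ 0.5 -0.3 -0.5] [-0.01  0.03  0.08] [ 0.5921 -0.0947  0.0538]
0.052 [ 0.6  0.1 -0.3] [ 0.07  0.1  -0.01] [ 0.5922 -0.0948  0.0518]
14.1167
```

View pics/ins1.png

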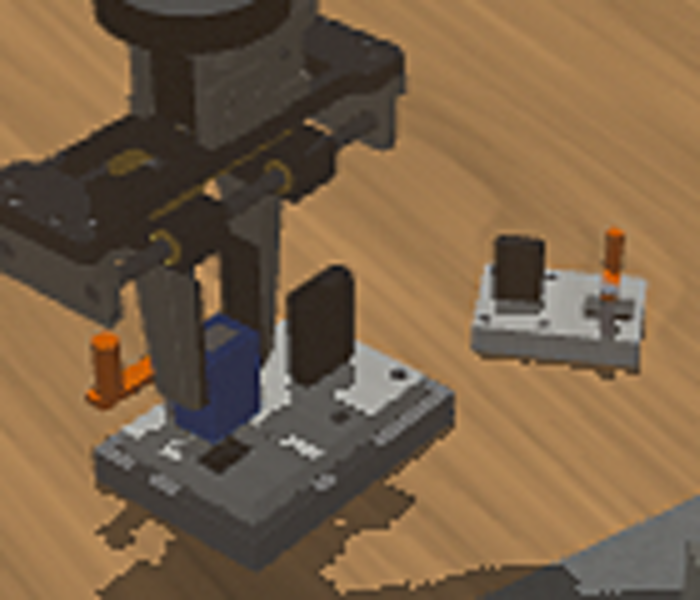

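The block is over the pocket mouth (crop 220,450), and the latch stands clear at (100,365). I'll continue down.

```bash
python3 - <<'E'
from h import *
P=[0.5923,-0.0948]
f0=np.array([-.17,.45,-.08])
for z in np.arange(0.050,0.0335,-0.002):
    bot.line_to([*P,z],max_speed=0.03); f=np.array(bot.current_contact_force())-f0; print(round(z,4),f.round(1),bot.current_ee_pos().round(4))
    if abs(f[2])>8 or np.linalg.norm(f[:2])>10: break
print(bot.current_clock())
E
```

```text
0.05 [ 0.1 -0.6 -1.1] [ 0.5922 -0.0947  0.0498]
0.048 [ 0.9  0.2 -0.5] [ 0.5921 -0.0947  0.0478]
0.046 [ 0.1  0.3 -0.9] [ 0.5921 -0.0947  0.0458]
0.044 [ 0.5 -0.6 -1.1] [ 0.5922 -0.0948  0.0438]
0.042 [ 0.8 -0.3 -1.4] [ 0.5922 -0.0948  0.0418]
0.04 [ 0.3  0.2 -0.1] [ 0.5921 -0.0947  0.0398]
0.038 [ 0.5 -0.7 -0.3] [ 0.5921 -0.0947  0.0378]
0.036 [ 0.6 -0.2 -0.6] [ 0.5922 -0.0948  0.0358]
0.034 [-0.1  0.5  3.5] [ 0.5928 -0.095   0.0346]
16.3667
```

Contact at TCP z 0.0346 matches the expected seat height of 0.0347. I'll release and look.

```bash
python3 - <<'E'
from h import *
import pickle
bot.set_gripper(0.5,20); print(bot.current_opening()*92); bot.hold(0.3)
bot.line_to([0.5923,-0.0948,0.13],max_speed=0.15)
bot.goto([0.60,-0.17,0.17],down(0.303)); bot.hold(0.2)
c=cam("wrist");s=cam("scene"); pickle.dump((c,s),open("seat.pkl","wb"))
crop(c,200,80,440,260,3.3,"seat.png"); crop(s,230,90,370,210,5,"seat_s.png")
print(bot.current_clock(),bot.current_ee_pos())
E
```

```text
45.730205558236484
18.6 [ 0.59954047 -0.16885293  0.16902315]
```

View pics/seat.png

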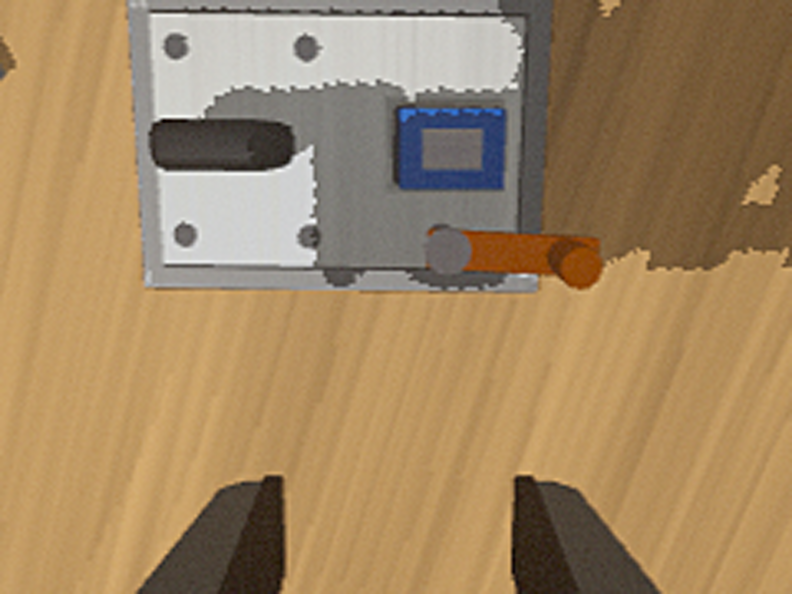

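View pics/seat_s.png

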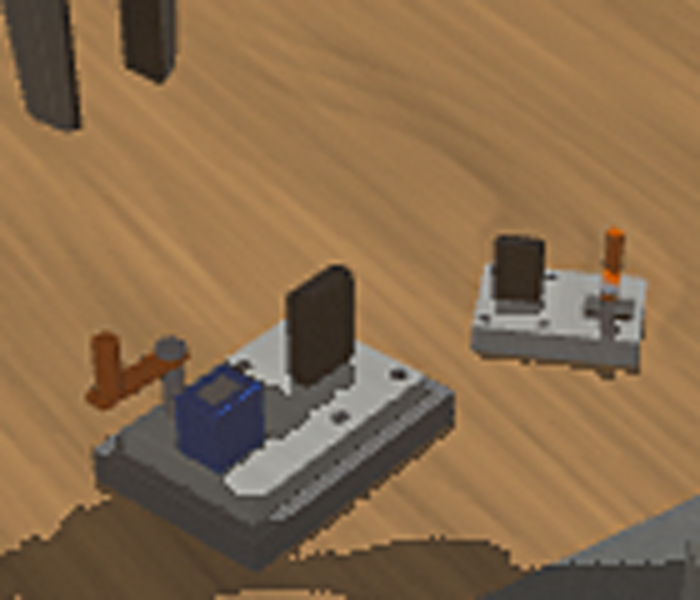

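The block is seated and square in the pocket (crop 450,148), and the latch is still open with its knob at crop (578,267). I'll check the seat height and measure the knob from two views.

```bash
python3 - <<'E'
from h import *
import pickle
c,s=pickle.load(open("seat.pkl","rb"))
u=lambda x,y:(x/3.3+200-.35,y/3.3+80-.35); us=lambda x,y:(x/5+230-.4,y/5+90-.4)
Q=np.array([onz(c,*u(*p),.056)[:2] for p in [(398,107),(505,107),(504,190),(400,190)]])
print(Q.mean(0),[np.linalg.norm(Q[i]-Q[(i+1)%4])*1e3 for i in range(4)])
print("block top 2view",two(c,u(453,149),s,us(222,386)))
k=onz(c,*u(580,268),.0885);print("knobtop",k,"2view",two(c,u(580,268),s,us(106,337)))
pv=onz(c,*u(448,250),.0625);print("piv",pv,np.linalg.norm((k-pv)[:2]))
E
```

```text
[ 0.59379639 -0.09536861] [np.float64(31.841260703737987), np.float64(24.170109037973788), np.float64(31.684831725712847), np.float64(24.177002536500265)]
block top 2view (array([ 0.59362977, -0.09508191,  0.05921839]), np.float64(0.0007832301309503888))
knobtop [ 0.63565943 -0.11513138  0.0885    ] 2view (array([ 0.63581633, -0.11536743,  0.09021889]), np.float64(0.0012891609549664004))
piv [ 0.60161745 -0.12384224  0.0625    ] 0.035138803450121096
```

```bash
python3 - <<'E'
from h import *
pv=np.array([0.6017,-0.1236]);R=.036
pos=lambda th:[*(pv+R*np.array([np.cos(th),np.sin(th)])),.068]
th=0.241
a=pos(th);a[2]=.13
bot.set_gripper(0.33,10)
bot.goto(a,down(th-np.pi/2)); bot.hold(.1); f0=np.array(bot.current_contact_force())
bot.line_to(pos(th),max_speed=0.1); print((np.array(bot.current_contact_force())-f0).round(1))
bot.set_gripper(0.2); print(bot.current_opening()*92,bot.current_clock())
for th in [*np.linspace(.241,1.874,8)[1:],1.94,2.0]:
    bot.line_to(pos(th),rot=down(th-np.pi/2),max_speed=0.08 if th<1.6 else 0.04)
    f=np.array(bot.current_contact_force())-f0; print(round(th,2),f.round(1),bot.current_ee_pos().round(4))
    if np.linalg.norm(f)>12: break
s=cam("scene"); crop(s,230,90,370,210,5,"lat_s.png"); cam("wrist","lat_w.png")
print(bot.current_clock())
E
```

```text
[ 0.2 -0.5  0.1]
18.057162233826062 21.8083
0.47 [-0.3 -0.8  0.7] [ 0.6338 -0.1072  0.0681]
0.71 [ 0.7 -0.7 -1.4] [ 0.6291 -0.1004  0.0681]
0.94 [ 0.3 -0.2  0. ] [ 0.6229 -0.0947  0.068 ]
1.17 [-0.4 -0.2 -1. ] [ 0.6156 -0.0906  0.068 ]
1.41 [-0.8 -1.1 -0.8] [ 0.6076 -0.0883  0.068 ]
1.64 [ 0.3 -0.4 -1.3] [ 0.5993 -0.0879  0.068 ]
1.87 [ 0.  -0.8  0.5] [ 0.5911 -0.0894  0.068 ]
1.94 [-0.2 -0.4 -0.7] [ 0.5888 -0.0901  0.068 ]
2.0 [ 0.5 -0.3  0.4] [ 0.5868 -0.0909  0.068 ]
25.0917
```

View pics/lat_s.png

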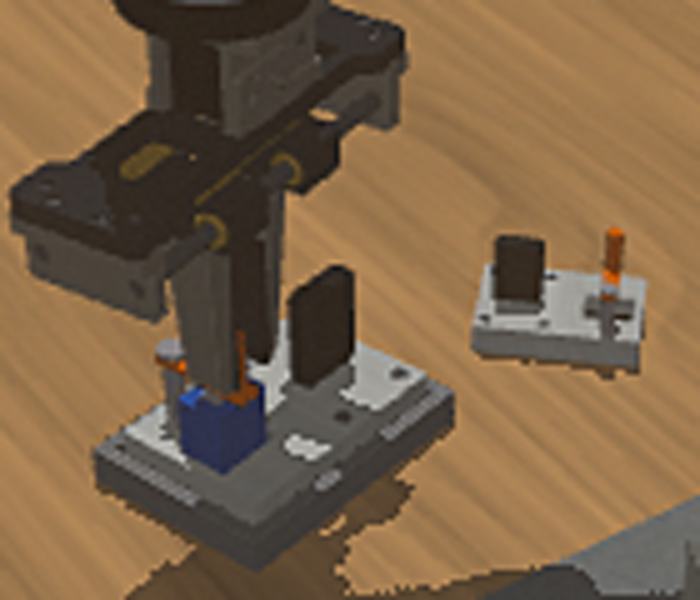

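View pics/lat_w.png

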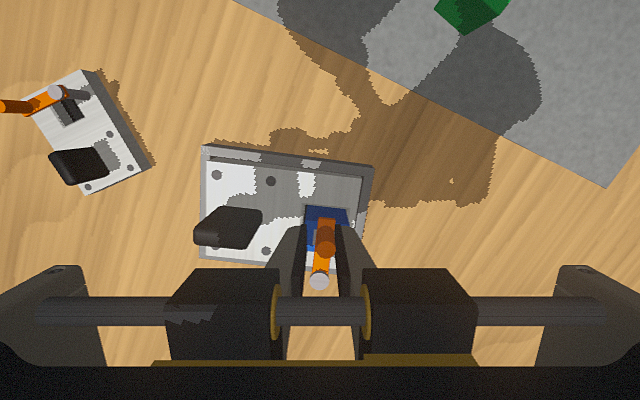

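The latch arm is over the block (wrist 325,245), but I have felt no stop yet. I'll push on in small steps until contact.

```bash
python3 - <<'E'
from h import *
p=np.array(bot.current_ee_pos());p[2]=.068; d=-np.array([np.cos(.303),np.sin(.303),0])
f0=np.mean([bot.current_contact_force() for _ in range(3)],0); rot=down(.303)
for i in range(1,9):
    bot.line_to(p+d*.001*i,rot=rot,max_speed=0.02); bot.hold(.05)
    f=np.array(bot.current_contact_force())-f0; print(i,(f@d).round(1),f.round(1),bot.current_ee_pos().round(4))
    if f@d<-4: break
cam("wrist","lat_w2.png");print(bot.current_clock())
E
```

```text
1 -1.6 [ 1.8 -0.2  0.2] [ 0.5862 -0.0911  0.0681]
2 -1.8 [ 1.8  0.4 -0.4] [ 0.5851 -0.0915  0.0681]
3 -3.8 [3.9 0.2 0.9] [ 0.5846 -0.0919  0.0685]
4 -5.6 [5.8 0.3 2.1] [ 0.5843 -0.0923  0.0689]
26.3667
```

View pics/lat_w2.png

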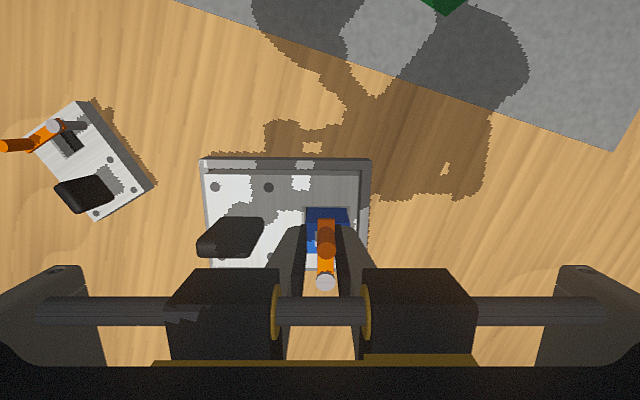

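The stop is felt at about 5 N, and the arm lies square over the block (wrist 326,245). I'll back off, lift, and measure the handle again.

```bash
python3 - <<'E'
from h import *
import pickle
p=np.array(bot.current_ee_pos());p[2]=.068; d=np.array([np.cos(.303),np.sin(.303),0])
p=p+.003*d
bot.line_to(p,rot=down(.303),max_speed=0.05); bot.set_gripper(0.26)
p[2]=.13; bot.line_to(p,max_speed=.15)
bot.goto([0.57,-0.18,0.17],down(0.303)); bot.hold(0.2)
c=cam("wrist");s=cam("scene"); pickle.dump((c,s),open("shut.pkl","wb"))
crop(c,200,80,440,260,3.3,"shut.png"); crop(s,230,90,370,210,5,"shut_s.png"); print(bot.current_clock())
E
```

```text
28.2583
```

View pics/shut.png

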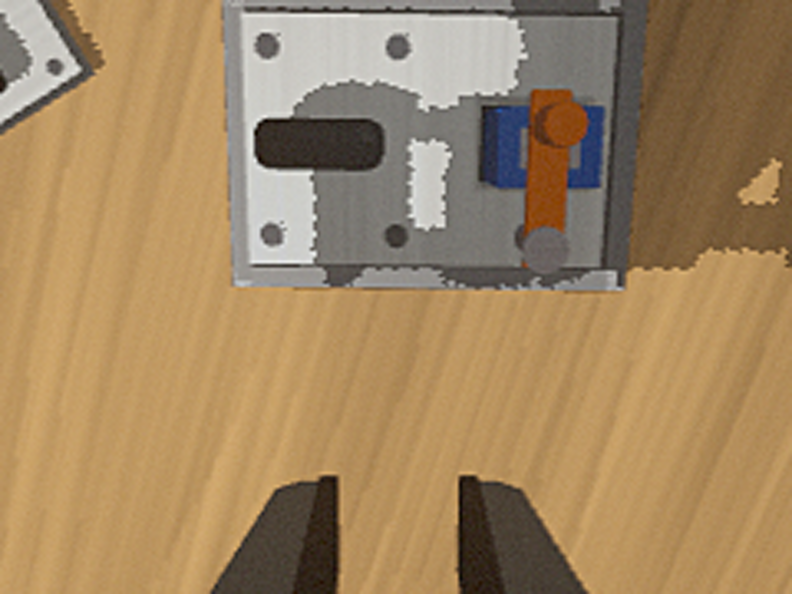

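View pics/shut_s.png

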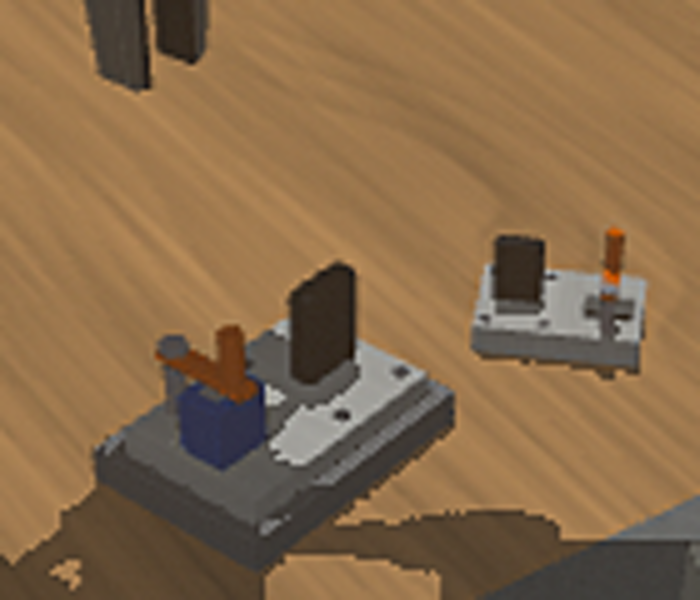

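```bash
python3 - <<'E'
from h import *
import pickle
c,s=pickle.load(open("shut.pkl","rb"))
u=lambda x,y:(x/3.3+200-.35,y/3.3+80-.35)
g=cv2.cvtColor(c["pixels"],cv2.COLOR_BGR2GRAY)
m=np.zeros_like(g); m[112:136,270:322]=(g[112:136,270:322]<75)*255
cs,_=cv2.findContours(m,cv2.RETR_EXTERNAL,cv2.CHAIN_APPROX_NONE);q=max(cs,key=cv2.contourArea)
P=np.array([onz(c,*p[0],.078)[:2] for p in q],np.float32)*1000; print("handle",cv2.minAreaRect(P))
k=onz(c,*u(564,126),.0885);pv=onz(c,*u(545,249),.0625);d=k-pv
pl=[onz(c,*u(*p),.028)[:2] for p in [(243,13),(620,13)]];e=pl[1]-pl[0];yaw=np.arctan2(e[1],e[0])
print("knob",k,"piv",pv,np.linalg.norm(d[:2]),"latch",np.pi/2-(np.arctan2(d[1],d[0])-yaw),"yaw",yaw,np.linalg.norm(e))
E
```

```text
handle ((527.0142211914062, -115.40029907226562), (34.923797607421875, 13.269996643066406), 17.380308151245117)
knob [ 0.58875887 -0.09092358  0.0885    ] piv [ 0.59986094 -0.12464302  0.0625    ] 0.03550009837939862 latch -0.014831350396792953 yaw 0.3032383674157157 0.12015259652100095
```

The latch measures -0.015 rad, so it is shut. The handle is at (0.527,-0.115), 35x13 mm, with yaw 0.303. I'll check the tilt poses with IK before gripping.

```bash
cat >> h.py <<'E'
YAW=.303
def tilt_pose(O,ty,tx=0,yaw=YAW,jy=-np.pi/2,oz=.028):
    Rz=Ro.from_euler('z',yaw); Rt=Rz*Ro.from_euler('y',ty)*Ro.from_euler('x',tx)
    R0=Ro.from_rotvec(down(yaw+jy)); Rtool=Rt*Rz.inv()*R0
    return np.array(O)+Rt.apply([-.032,0,oz]),Rtool.as_rotvec()
E
python3 - <<'E'
from h import *
for jy in (-np.pi/2,np.pi/2):
  for O in ([.56,-.1,.2],[.5,-.1,.2],[.45,-.12,.21],[.62,-.1,.22]):
    for ty,tx in ((.785,0),(.7,0),(0,.785),(0,-.785),(-.785,0)):
      q=bot.inverse_kinematics(*tilt_pose(O,ty,tx,jy=jy)); print(round(jy,1),O,ty,tx,None if q is None else np.round(q,2))
E
```

```text
-1.6 [0.56, -0.1, 0.2] 0.785 0 [-0.2   0.73  0.97 -0.41  2.12  0.98]
-1.6 [0.56, -0.1, 0.2] 0.7 0 [-0.21  0.66  1.05 -0.37  2.04  0.99]
-1.6 [0.56, -0.1, 0.2] 0 0.785 [-0.69  0.53  1.3   0.43  1.97  0.6 ]
-1.6 [0.56, -0.1, 0.2] 0 -0.785 [ 0.01 -0.02  1.97 -0.86  1.11  1.65]
-1.6 [0.56, -0.1, 0.2] -0.785 0 [-0.89 -0.36  2.3   0.86  1.04 -0.02]
-1.6 [0.5, -0.1, 0.2] 0.785 0 [-0.21  0.57  1.21 -0.4   2.04  1.  ]
-1.6 [0.5, -0.1, 0.2] 0.7 0 [-0.23  0.49  1.27 -0.36  1.97  1.  ]
-1.6 [0.5, -0.1, 0.2] 0 0.785 [-0.75  0.41  1.47  0.38  1.95  0.53]
-1.6 [0.5, -0.1, 0.2] 0 -0.785 [ 0.02 -0.18  2.12 -0.85  1.12  1.64]
-1.6 [0.5, -0.1, 0.2] -0.785 0 [-1.05 -0.56  2.43  0.83  1.21 -0.07]
-1.6 [0.45, -0.12, 0.21] 0.785 0 [-0.26  0.43  1.37 -0.43  2.    0.96]
-1.6 [0.45, -0.12, 0.21] 0.7 0 [-0.28  0.36  1.43 -0.39  1.94  0.96]
-1.6 [0.45, -0.12, 0.21] 0 0.785 [-0.83  0.33  1.56  0.33  1.97  0.45]
-1.6 [0.45, -0.12, 0.21] 0 -0.785 [-0.04 -0.37  2.24 -0.83  1.12  1.55]
-1.6 [0.45, -0.12, 0.21] -0.785 0 [-1.25 -0.69  2.48  0.8   1.4  -0.15]
-1.6 [0.62, -0.1, 0.22] 0.785 0 [-0.18  0.92  0.64 -0.44  2.
[... 860 characters left out ...]
5 ]
1.6 [0.5, -0.1, 0.2] -0.785 0 None
1.6 [0.45, -0.12, 0.21] 0.785 0 [-0.26  0.43  1.37 -0.43  2.   -2.18]
1.6 [0.45, -0.12, 0.21] 0.7 0 [-0.28  0.36  1.43 -0.39  1.94 -2.18]
1.6 [0.45, -0.12, 0.21] 0 0.785 [-0.83  0.33  1.56  0.33  1.97 -2.69]
1.6 [0.45, -0.12, 0.21] 0 -0.785 [-0.04 -0.37  2.24 -0.83  1.12 -1.59]
1.6 [0.45, -0.12, 0.21] -0.785 0 [-1.25 -0.69  2.48  0.8   1.4   2.99]
1.6 [0.62, -0.1, 0.22] 0.785 0 [-0.18  0.92  0.64 -0.44  2.26 -2.22]
1.6 [0.62, -0.1, 0.22] 0.7 0 [-0.2   0.83  0.74 -0.38  2.17 -2.19]
1.6 [0.62, -0.1, 0.22] 0 0.785 [-0.64  0.66  1.09  0.48  2.03 -2.44]
1.6 [0.62, -0.1, 0.22] 0 -0.785 [ 0.01  0.11  1.79 -0.84  1.14 -1.53]
1.6 [0.62, -0.1, 0.22] -0.785 0 None
```

Tipping the pocket end down is feasible and keeps the mass almost under the grip. I'll grip the handle 6 mm toward the pocket and lift.

```bash
python3 - <<'E'
from h import *
H=np.array([0.527,-0.1154])+.006*np.array([np.cos(YAW),np.sin(YAW)])
r=down(YAW-np.pi/2)
bot.set_gripper(0.5,60)
bot.goto([*H,.14],r); bot.line_to([*H,.034],rot=r,max_speed=0.12); bot.hold(.1)
f0=np.array(bot.current_contact_force()); print(f0.round(1),bot.current_ee_pos())
bot.set_gripper(0.0,60); print(bot.current_opening()*92,(np.array(bot.current_contact_force())-f0).round(1),bot.current_clock())
bot.line_to([*H,.044],rot=r,max_speed=0.04); print((np.array(bot.current_contact_force())-f0).round(1))
bot.line_to([*H,.11],rot=r,max_speed=0.08); bot.hold(.1); print((np.array(bot.current_contact_force())-f0).round(1),bot.current_ft_torque())
print(bot.current_opening()*92)
s=cam("scene","lift.png"); print(bot.current_clock())
E
```

```text
[0.6 0.4 0. ] [ 0.53358766 -0.11396211  0.03505347]
13.681175380543234 [-0.5  1.9  1.6] 31.9417
[ 1.5  0.9 -2.9]
[-0.6 -0.1 -4.7] [0.00632793 0.06622444 0.00530866]
13.906401220183678
33.4667
```

View pics/lift.png

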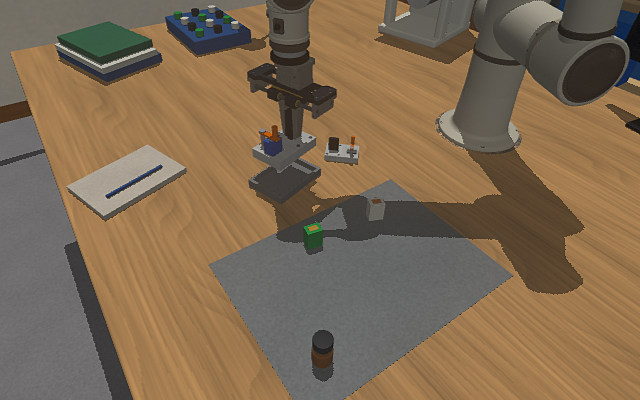

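The carrier is out of the cradle (scene 285,145), level, with the latch over the block. Now I'll raise and tip it.

```bash
python3 - <<'E'
from h import *
import h
p=np.array(bot.current_ee_pos());p[2]=.24
bot.line_to(p,rot=down(YAW-np.pi/2),max_speed=.12)
Rz=Ro.from_euler('z',YAW);R0=Ro.from_rotvec(down(YAW-np.pi/2))
O=p+Rz.apply([.026,0,-.028])-0
def pose(ty,O):
    Rt=Rz*Ro.from_euler('y',ty); return O+Rt.apply([-.026,0,.028]),(Rt*Rz.inv()*R0).as_rotvec()
for ty in (.25,.5,.75):
    a,b=pose(ty,O); bot.line_to(a,rot=b,max_speed=.04)
bot.hold(.5); print(bot.current_ee_pos(),bot.current_clock(),bot.current_opening()*92,bot.current_contact_force(),np.abs(bot.current_joint_vel()).max())
s=cam("scene","tip.png");crop(s,210,40,370,160,5,"tipc.png");cam("wrist","tipw.png"); cam("top","tipt.png")
E
```

```text
[ 0.55701813 -0.10569281  0.25052113] 36.4 13.798428626795294 [ 0.84247973  0.64142843 -3.45163044] 0.007843989584572079
```

View pics/tip.png

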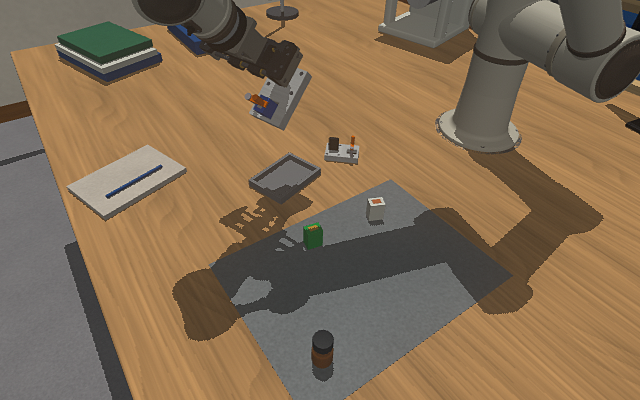

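View pics/tipc.png

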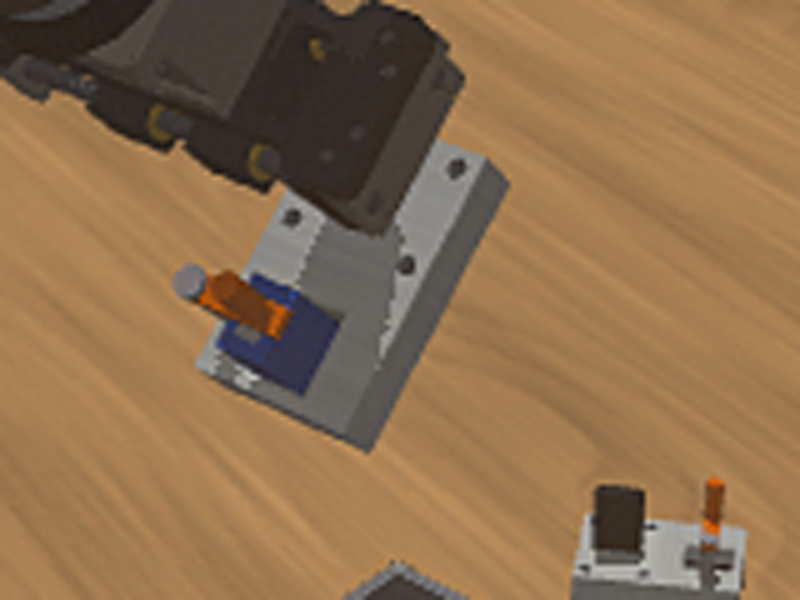

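View pics/tipw.png

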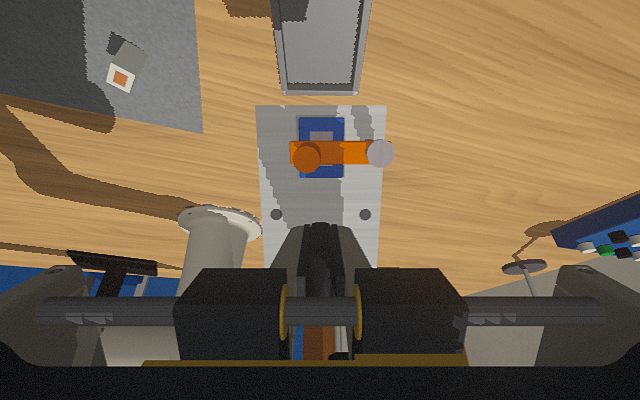

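View pics/tipt.png

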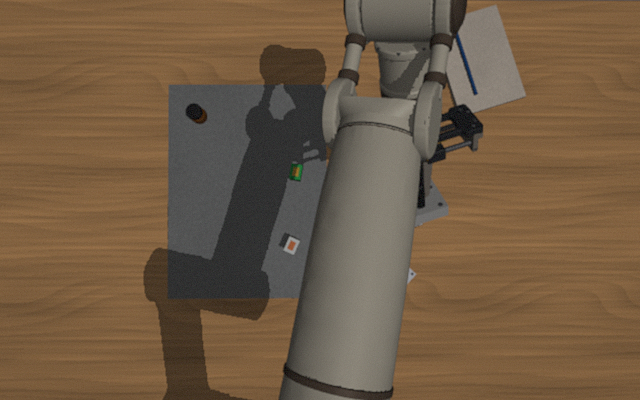

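The carrier is tipped with the pocket end down. The arm is still across the block (wrist 330,152), the cradle is empty, and the bystanders look unmoved. I'll check the tilt, latch and bystanders numerically.

```bash
python3 - <<'E'
from h import *
import pickle
w=cam("wrist");s=cam("scene");t=cam("top")
us=lambda x,y:(x/5+210-.4,y/5+40-.4)
# plate top corners: wrist left-front, right-front; scene crop
A,ea=two(w,(255.5,105.5),s,us(362,438));B,eb=two(w,(386,105.5),s,us(198,367))
C,ec=two(w,(277,214),s,us(405,265)) # dot near +y
D,ed=two(w,(365,214),s,us(292,217))
print(A,B,C,D,[ea,eb,ec,ed],np.linalg.norm(A-B))
x=(A+B)/2-(C+D)/2; print("tilt",np.degrees(np.arcsin(-x[2]/np.linalg.norm(x))))
y=A-B;n=np.cross(x,y);n/=np.linalg.norm(n);print("normal tilt",np.degrees(np.arccos(abs(n[2]))))
R=Ro.from_rotvec(bot.current_tool_rot()).as_matrix();print("tool tilt",np.degrees(np.arccos(-R[2,2])))
# predicted corners if no slip (plate x=+60,y=+-40,z=22 in carrier; TCP at (-26,0,28))
p=np.array(bot.current_ee_pos()); Cz=-R[:,2];Cy=-R[:,0] if (-R[:,0])[1]>0 else R[:,0];Cx=np.cross(Cy,Cz)
f=lambda v:p+np.c_[Cx,Cy,Cz]@(np.array(v)-[-.026,0,.028])
for n_,v in dict(A=(.06,.04,.022),B=(.06,-.04,.022),piv=(.035,-.03,.0565),knob=(.035,.006,.0825)).items(): print(n_,f(v).round(4),"wrist px",proj(w,f(v)).round(0),"scene crop",((proj(s,f(v))-[210,40]+.4)*5).round(0))
print("origin",f((0,0,0)))
a=pickle.load(open("v.pkl","rb"))["bl_top"]
def cen(c,lo,hi,roi):
    m=cv2.inRange(cv2.cvtColor(c["pixels"],cv2.COLOR_BGR2HSV),lo,hi)[roi[1]:roi[3],roi[0]:roi[2]];M=cv2.moments(m,True);return np.round([M["m10"]/M["m00"]+roi[0],M["m01"]/M["m00"]+roi[1]],1)
t0=cv2.imread("pics/top0.png")
for n_,lo,hi,roi in [("green",(40,100,30),(85,255,255),(280,155,312,190)),("white inlay",(3,100,80),(18,255,255),(278,230,305,260)),("vial",(0,0,0),(180,255,45),(180,95,215,130))]:
    print(n_,cen(dict(pixels=t0),lo,hi,roi),cen(t,lo,hi,roi))
print(bot.current_clock())
E
```

```text
[ 0.59485095 -0.05079145  0.18370371] [ 0.62456275 -0.12668758  0.18824299] [ 0.55746294 -0.07543894  0.23700522] [ 0.57560677 -0.13117686  0.2378221 ] [np.float64(0.00298182595148457), np.float64(0.0001161265981498133), np.float64(8.343897069890141e-05), np.float64(0.0008205999124997332)] 0.08163098517805951
tilt 48.466744075251256
normal tilt 48.600176191490284
tool tilt 42.976688603446306
A [ 0.6013 -0.0498  0.1871] wrist px [254. 103.] scene crop [346. 440.]
B [ 0.6252 -0.1262  0.1871] wrist px [386. 103.] scene crop [198. 370.]
piv [ 0.6272 -0.1151  0.2294] wrist px [378. 150.] scene crop [197. 288.]
knob [ 0.6334 -0.0754  0.2484] wrist px [305. 157.] scene crop [228. 291.]
origin [ 0.55703013 -0.10558124  0.21188367]
green [295.4 171.8] [295.7 171.7]
white inlay [291.  245.3] [291.1 245.2]
vial [194.9 112.3] [194.5 112.2]
36.7
```

The predicted corners and knob match the picture to within a few pixels (knob top predicted at 305,157 and seen at 306,157). Tilt is 43–48°, the carrier middle is 0.21 m up, and the bystanders are unmoved, so I'm handing in.

```bash
python3 - <<'E'
from h import *
bot.hold(.3); print(np.abs(bot.current_joint_vel()).max(),bot.current_opening()*92,bot.current_clock())
print(bot.job_done())
E
```

```text
0.0009796064805737644 13.726729566464446 37.0
the job is handed in; nothing more can be done
None
```

I finished every step and handed the job in at 37 s of the 64 s allowed; `job_done()` reports no verdict. The blue specimen stands in the carrier's pocket under the shut latch, and the arm is holding the carrier tipped and steady.

**Last checks:**
- **Seating:** the block touched the pocket floor at the expected height, and its top face measured 31.8 x 24.2 mm at the seated level.
- **Latch:** it reached its stop at about 5 N and measured -0.015 rad before the lift. After tipping, the knob top was within a pixel of its predicted shut position.
- **Carrier:** its middle is about 0.21 m up, gripped at 60 N on the 14 mm handle. Joint speeds were about 0.001 rad/s at hand-in.
- **Bystanders:** the green specimen, white specimen and vial are within 0.4 px (about 1 mm) of their starting positions in the top view.

**Disagreements:**
- **Tilt:** the tool reads 43.0°, while two-camera triangulation of the plate gave 48.6°. One corner's rays missed each other by 3 mm, so I trust the tool reading more. Both are within 32–58°.
- **Block height:** an earlier two-view estimate of the block top was 3 mm too high. The same two views read about 2 mm high on the knob, so I put it down to calibration error.

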